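Present a notched glass plate label up to the reader

TASK

Take the glass plate that stands at the bubble-level end of the slide rack and hold it level, label face up, about 100 mm above the reader's pad, with the middle of its frosted end over the ring on the pad. The corner notch marks the frosted end, and it tells the faces apart: looking at the label face with the frosted end upward, the notch is at the upper right. Finish while still holding the plate there in the gripper, and leave the other two plates standing in the rack and everything else on the bench where it is.

Things in the scene. Friction and masses are not known exactly. Their poses are not given: they have to be found in the camera images.
- plate_a: Glass plate 100 x 36 x 6 mm, ~55 g, standing in a rack clip on a short end, either end up, either face to the robot; which plate is in which clip varies. Origin at its centre. Own axes: x out of the label face (small etched code), z along the length to the frosted end (last 25 mm), y across; the corner at +z +y has a notch 10 mm wide, 12 mm long: frosted end up, label facing you, it is upper right.
- plate_b: A plate just like plate_a, same axes.
- plate_c: A plate just like plate_a, same axes.
- plate_a_label (a point): Centre of the frosted end's label area on the label face of plate_a: 36 mm from the plate's centre towards the frosted end (+z), 3 mm out (+x).
- plate_b_label (a point): Centre of the frosted end's label area on the label face of plate_b: 36 mm from the plate's centre towards the frosted end (+z), 3 mm out (+x).
- plate_c_label (a point): Centre of the frosted end's label area on the label face of plate_c: 36 mm from the plate's centre towards the frosted end (+z), 3 mm out (+x).
- rack: Fixed slide rack, black base 70 x 310 x 20 mm, roughly across in front of the robot; origin on the table under the middle clip, y along the row. Clips at y = -100, 0, 100 mm: jaws 16 mm wide, to 48 mm above the table, before and behind each plate (1 mm play), plate edges free. Plates stand on the base top, faces along rack x or -x. Brass bubble level, 24 mm across, 8 high, at y = 152 mm.
- pad: Fixed label reader: a black pad 120 x 120 x 8 mm with a grey ring of 60 mm across on its middle; origin under the pad's middle. Its camera (white, on a 230 mm post) stands 290 mm to the pad's +y side and 60 mm to its +x side, camera head from y = 210 to 300 mm, 195 to 235 mm up.
- pad_center (a point): Middle of the ring on the pad's top, 8 mm above the table.
- petri_dish: Clear open dish 90 mm across, 16 mm high. Bystander; origin under its centre.
- oil_bottle: Amber bottle 32 mm across, 60 mm high. Bystander; origin under its centre.
- objective: Steel microscope objective 31 mm across, 43 mm high. Bystander; origin under its centre.
- screwdriver: Screwdriver 150 mm long, lying. Bystander.
- tissue_box: White box 110 x 70 x 35 mm. Bystander; origin under its centre.
- stain_jar: White jar 48 mm across, 55 mm high. Bystander; origin under its centre.
- adapter_ring: Dark steel ring 44 mm across, 10 mm high. Bystander; origin under its centre.
Not all that is in view belongs to the job. What is shaped like the plate_a but pink is not meant.

How it is judged (in metres and radians):
On the way:
1. the plate at the bubble-level end is lifted clear of its clip in the fingers, the other two still in place (((height (world z) of plate_a above 0.115 m and contact force between the fingers and plate_a above 1 N and y of each of plate_b, plate_c in the frame of rack below 0.05 m and angle between plate_b's own y axis and vertical between 1.4 and 1.74 rad and distance of each of plate_b, plate_c from where it was at the start of the episode below 0.012 m and angle between plate_c's own y axis and vertical between 1.4 and 1.74 rad) or (height (world z) of plate_b above 0.115 m and contact force between the fingers and plate_b above 1 N and y of each of plate_a, plate_c in the frame of rack below 0.05 m and angle between plate_a's own y axis and vertical between 1.4 and 1.74 rad and distance of each of plate_a, plate_c from where it was at the start of the episode below 0.012 m and angle between plate_c's own y axis and vertical between 1.4 and 1.74 rad) or (height (world z) of plate_c above 0.115 m and contact force between the fingers and plate_c above 1 N and y of each of plate_a, plate_b in the frame of rack below 0.05 m and angle between plate_a's own y axis and vertical between 1.4 and 1.74 rad and distance of each of plate_a, plate_b from where it was at the start of the episode below 0.012 m and angle between plate_b's own y axis and vertical between 1.4 and 1.74 rad))), for 0.2 s.
At the end, for the whole second after the job is handed in: The plate from the bubble-level end is held still in the fingers, label face up within 0.3 rad of level, label centre within 30 mm sideways of the pad's middle and 60 to 200 mm above the table, clear of the pad; the other two stand in their clips, moved under 12 mm (((angle between plate_a's own x axis and vertical below 0.3 rad and horizontal distance between plate_a_label and pad_center below 0.03 m and height (world z) of plate_a_label between 0.06 and 0.2 m and height (world z) of plate_a above 0.06 m and contact force between the fingers and plate_a above 1 N and contact force between plate_a and pad below 0.1 N and linear speed of plate_a below 0.03 m/s and angular speed of plate_a below 0.3 rad/s and y of each of plate_b, plate_c in the frame of rack below 0.05 m and angle between plate_b's own y axis and vertical between 1.4 and 1.74 rad and distance of each of plate_b, plate_c from where it was at the start of the episode below 0.012 m and angle between plate_c's own y axis and vertical between 1.4 and 1.74 rad) or (angle between plate_b's own x axis and vertical below 0.3 rad and horizontal distance between plate_b_label and pad_center below 0.03 m and height (world z) of plate_b_label between 0.06 and 0.2 m and height (world z) of plate_b above 0.06 m and contact force between the fingers and plate_b above 1 N and contact force between plate_b and pad below 0.1 N and linear speed of plate_b below 0.03 m/s and angular speed of plate_b below 0.3 rad/s and y of each of plate_a, plate_c in the frame of rack below 0.05 m and angle between plate_a's own y axis and vertical between 1.4 and 1.74 rad and distance of each of plate_a, plate_c from where it was at the start of the episode below 0.012 m and angle between plate_c's own y axis and vertical between 1.4 and 1.74 rad) or (angle between plate_c's own x axis and vertical below 0.3 rad and horizontal distance between plate_c_label and pad_center below 0.03 m and height (world z) of plate_c_label between 0.06 and 0.2 m and height (world z) of plate_c above 0.06 m and contact force between the fingers and plate_c above 1 N and contact force between plate_c and pad below 0.1 N and linear speed of plate_c below 0.03 m/s and angular speed of plate_c below 0.3 rad/s and y of each of plate_a, plate_b in the frame of rack below 0.05 m and angle between plate_a's own y axis and vertical between 1.4 and 1.74 rad and distance of each of plate_a, plate_b from where it was at the start of the episode below 0.012 m and angle between plate_b's own y axis and vertical between 1.4 and 1.74 rad))); the arm keeps its last pose, push and grip.
It fails at once if a plate is dropped or toppled (height (world z) of any of plate_a, plate_b, plate_c below 0.045 m).
It fails at once if a bystander is pushed more than 30 mm (distance of any of petri_dish, oil_bottle, objective, screwdriver, tissue_box, stain_jar, adapter_ring from where it was at the start of the episode above 0.03 m).
It also fails if it takes over 32 s, if anything falls off the work surface, if the arm or the gripper's body presses on something with over 40 N, if the wrist force passes 120 N, or if a joint passes its speed limit or range.

ROBOT

A 6-joint arm with a two-finger parallel gripper is mounted at the origin on the work surface. World frame = base frame: x ahead of the robot, y to its left, z up, the work surface at z = 0. Lengths are in mm, angles in rad, forces in N, time in s.
With the tool pointing down it reaches from about 325 to 900 mm from the base axis. Payload 6.1 kg.
Tool frame: the origin (TCP) lies at the very end of the fingers, on their centre line; the grasp point (between the pads) lies 19 mm behind it (ctrl.tcp_to_grasp is the distance from the TCP to the grasp point, in mm); z points along the fingers, y is the line along which they close (so a half turn about z gives the same grasp; the last joint's range is limited). The gripper opens to 87 mm and grips with 3 to 60 N. Pads are 19 mm wide; open, the fingers measure 117 mm over their backs; the gripper's body (75 mm by 190 mm) begins 51 mm behind the grasp point.
Start: joints at [1.168, 0.22, 1.526, -0, 1.395, -0.126], TCP at [170.798, 601.202, 199.038] pointing down, gripper open.
Joint ranges: [-2.98, 2.98], [-0.91, 2.08], [0.09, 2.57], [-1.24, 4.39], [0.2, 2.65], [-2.68, 2.68]. Speed limits (rad/s): [2.57, 2.57, 3.01, 3.14, 3.14, 3.14].

INTERFACE

Orientations are given as a 3x3 rotation matrix whose columns are the frame's x, y, z axes.
In Python, from cell import ctrl, optics gives the robot as it stands.
- The arm moves only by the tool move_arm, never from a script. Its argument "plan" is text: rows parted by semicolons, each of 4 numbers parted by spaces: the shift along the tool's x, y, z each as a share of 800 mm, from -1 to 1, then the turn about the tool's z as a share of pi/2 rad, from -1 to 1. In form: tx ty tz spin; .... A call has 1 to 12 rows; each row is the pose to reach, as a shift and turn from the pose commanded when the call began, along the tool's axes at that moment; what a row does not reach only later rows make up. A row lasts 1/12 s, in which the tool goes at most 41.7 mm and 7.16 degrees, less where a joint would pass 70% of its speed; a pose out of reach is approached as far as the arm can. A call with a number of a shift or a turn outside -1 to 1 is refused whole. A call with a gripper value outside its range is refused whole. "fingers" is the gripper's target within -1 to 1 (fully open at 1, half-way at 0, shut at -1), set as the call begins (left out, the last holds). The fingers move at their own pace and stop on an object; "force" is the grip in N (left out, the last holds). Time passes only in rows, so rows that repeat a pose let the fingers close. It gives the time, the measured TCP pose, the force, the opening and the grip force at its end, in the units of the state.
- ctrl.read_state(): the state, without advancing time (a new reading comes with each control period).
- optics.camera(name): name is "scene" or "top" or "wrist"; returns a dict with "frame" (480x640x3 uint8, blue, green, red), "fx", "fy", "cx", "cy" (pixels), "dist" ([k1, k2, p1, p2, k3] as OpenCV has them; the pictures are not rectified), "world_to_cam" (4x4, takes a point from world to camera coordinates); the wrist camera has in their place "mount" (4x4, takes a point from camera to tool coordinates, whose origin is the TCP and whose axes are the flange's). Camera axes: x right, y up, looking along -z (the intrinsics and any distortion apply to the point x, -y, -z); pixel columns grow to the right and rows downward; lengths in mm; the calibration is good to about 2 mm. A picture is of the moment at which its call begins: read the wrist's pose just before it. There is no depth.
- ctrl.job_done(): hands the job in; it is judged then, once.
The state is a dict: "clock": time; "qpos": joint angles; "qvel": joint speeds; "effort": joint torques, N m; "tcp_pos": TCP position; "orientation": TCP orientation; "force": force on the tool from outside, world axes, zero at the start; "torque": the same for the moment, N m; "opening": opening from 0.0 (shut) to 1.0 (fully open); "grip_force": force on a finger pad.
Only numpy, scipy, OpenCV 4.12 (cv2) and the standard library are available. Lean on these libraries where they do the work, as an engineer would, in place of code of your own. Each camera call takes 0.05 s, during which the arm holds its last target. There are 200 camera calls.

## Working session

There is one attempt and no reset: what is moved stays moved. The work goes in short steps, Python scripts to look and compute and a tool call to move; the robot and the scene stay as the last step left them, time stands still between calls to the robot, and variables do not carry over. Pictures are saved under pics/ and viewed, at most 13 in all, crops included, and the job is handed in when it is done.

Besides the shell and the picture viewer there is one more tool, called after ">>>" as a command line: name --argument value ..., lists and objects as JSON in quotes. move_arm: Moves the arm, as the interface text tells. Shift numbers are shares of 800 mm and turn numbers shares of pi/2 rad, none past 1 either way. Its arguments: {"type":"object","properties":{"plan":{"type":"string"},"fingers":{"type":"number"},"force":{"type":"number"}},"required":["plan"]}

```bash
ls; mkdir -p pics; cat > h.py <<'E'
import numpy as np, cv2
from cell import ctrl, optics
def cam(n):
    s=ctrl.read_state(); c=optics.camera(n)
    c['K']=np.array([[c['fx'],0,c['cx']],[0,c['fy'],c['cy']],[0,0,1.]]); c['d']=np.array(c['dist'],float)
    if 'mount' in c:
        T=np.eye(4);T[:3,:3]=np.array(s['orientation']);T[:3,3]=s['tcp_pos']; c['c2w']=T@np.array(c['mount'])
    else: c['c2w']=np.linalg.inv(np.array(c['world_to_cam']))
    return c
def ray(c,uv):
    p=cv2.undistortPoints(np.array([[uv]],float),c['K'],c['d'])[0,0]
    return c['c2w'][:3,3], c['c2w'][:3,:3]@np.array([p[0],-p[1],-1.])
def onz(c,uv,z):
    o,d=ray(c,uv); return o+d*(z-o[2])/d[2]
def proj(c,P):
    q=np.linalg.inv(c['c2w'])@np.append(P,1.); q=np.array([q[0],-q[1],-q[2]])
    return cv2.projectPoints(q.reshape(1,1,3),np.zeros(3),np.zeros(3),c['K'],c['d'])[0].ravel()
E
python3 - <<'E'
from h import *
for n in ['scene','top']:
    c=cam(n); cv2.imwrite(f'pics/{n}0.png',c['frame']); print(n,c['c2w'].round(2).tolist(),c['fx'])
print(ctrl.read_state())
E
```

```text
pics
scene [[0.69, -0.5, 0.53, 1205.19], [0.72, 0.48, -0.5, -592.19], [-0.01, 0.72, 0.69, 917.87], [0.0, 0.0, 0.0, 1.0]] 615.0545733061189
top [[0.01, 0.99, -0.1, 410.39], [-1.0, 0.01, 0.01, 17.99], [0.01, 0.1, 0.99, 1548.24], [0.0, 0.0, 0.0, 1.0]] 610.7765977606589
{'clock': 0.1, 'qpos': array([ 1.16793588e+00,  2.21175421e-01,  1.52748790e+00, -2.22078799e-05,
        1.39467157e+00, -1.26102140e-01]), 'qvel': array([ 0.00134942, -0.00016825, -0.00169922, -0.00159797,  0.00055319,
        0.00014068]), 'effort': array([-1.01493429e-04, -4.95949996e+01, -3.88517976e+01,  7.00968923e-02,
        5.15453832e-02, -6.45593309e-05]), 'tcp_pos': array([170.55425448, 600.66675934, 198.03388385]), 'orientation': array([[-9.61947249e-01,  2.73234423e-01, -6.62932028e-04],
       [ 2.73235156e-01,  9.61945920e-01, -1.61133010e-03],
       [ 1.97433908e-04, -1.73115090e-03, -9.99998482e-01]]), 'force': array([-0.41883533, -0.58590946,  0.11585243]), 'torque': array([ 0.00232087, -0.01043903,  0.01292798]), 'grip_force': 0.0, 'opening': 0.9967164819025431}
```

View pics/scene0.png

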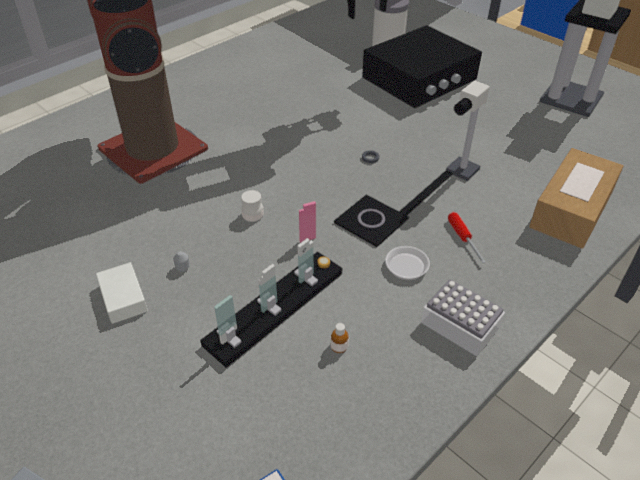

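View pics/top0.png

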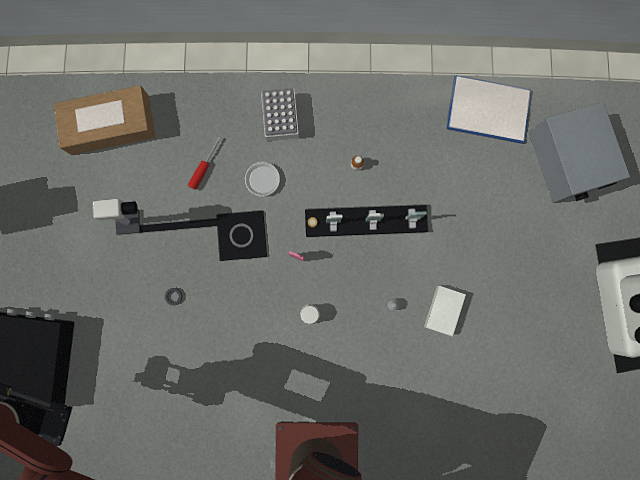

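```bash
python3 - <<'E'
from h import *
c=cam('scene'); f=c['frame']
a=cv2.resize(f[190:300,255:355],None,fx=7.2,fy=5.4,interpolation=cv2.INTER_CUBIC)
cv2.imwrite('pics/crop1.png',a[:594])
t=cam('top')
b=onz(t,(312.5,222.5),28); p0=onz(t,(241.5,235.5),8)
# rack ends in top view, z=20 : dark mask
g=t['frame'].max(2); m=(g<40).astype(np.uint8); m[:, :300]=0; m[:190]=0;m[245:]=0; m[:,436:]=0
m=cv2.morphologyEx(m,cv2.MORPH_CLOSE,np.ones((15,15)))
cs=max(cv2.findContours(m,0,2)[0],key=cv2.contourArea); r=cv2.minAreaRect(cs); bx=cv2.boxPoints(r)
B=np.array([onz(t,q,20) for q in bx]); print('rack',r,B.round(1).tolist(), B.mean(0).round(1))
print('bubble',b.round(1),'ring',p0.round(1))
m=(g<40).astype(np.uint8); m[:,:222]=0;m[:,268:]=0;m[:205]=0;m[265:]=0; m=cv2.morphologyEx(m,cv2.MORPH_CLOSE,np.ones((7,7)))
cs=max(cv2.findContours(m,0,2)[0],key=cv2.contourArea); r=cv2.minAreaRect(cs);print('pad',r,onz(t,r[0],8).round(1),[onz(t,q,8).round(0).tolist() for q in cv2.boxPoints(r)])
print('pink base/top',onz(t,(297,256),100),onz(c,(308,243),0))
E
```

```text
rack ((366.0550537109375, 220.36141967773438), (27.290868759155273, 121.41609954833984), 87.68627166748047) [[634.2, 32.4, 20.0], [649.5, -276.0, 20.0], [579.7, -277.9, 20.0], [565.0, 29.1, 20.0]] [ 607.1 -123.1   20. ]
bubble [599.5  12.8  28. ] ring [567.5 192.6   8. ]
pad ((242.62547302246094, 235.31893920898438), (46.54460906982422, 44.54935073852539), 86.05481719970703) [568.  189.8   8. ] [[623.0, 252.0, 8.0], [632.0, 138.0, 8.0], [513.0, 129.0, 8.0], [505.0, 241.0, 8.0]]
pink base/top [510.09173939  49.36054376 100.        ] [5.25340563e+02 4.62427523e+01 1.13686838e-13]
```

View pics/crop1.png

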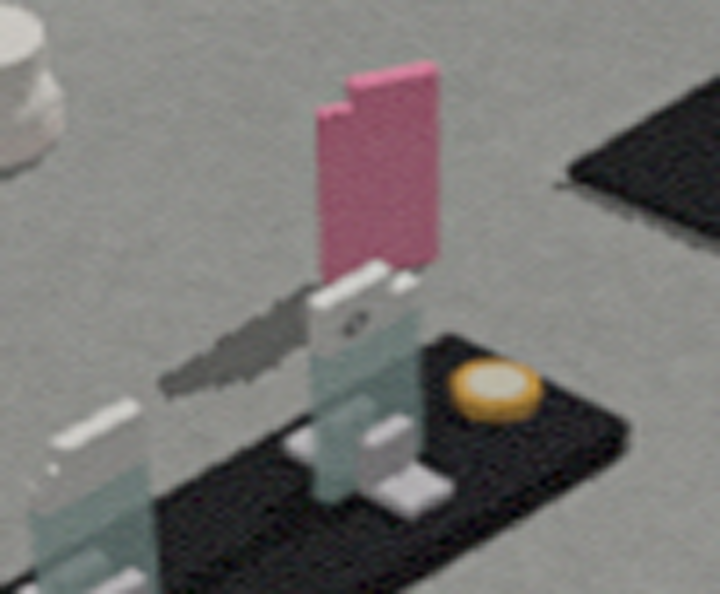

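The plate I want is at scene (306,255), next to the bubble level at (323,262). Three things could be mistaken for it: the middle plate at (268,285), the far plate at (227,315) and the pink decoy at (308,220). In the crop, the plate's notch is at the upper right as seen from +x and the code is visible, so the frosted end is up and the label faces +x.

The tool can only point down. I'll grip the plate by its edges, lift it out, then pivot it level in the fingers against the emptied clip.

>>> move_arm --plan "-0.737 -0.622 -0.06 -0.208;-0.737 -0.622 -0.06 -0.208;-0.737 -0.622 -0.06 -0.208;-0.737 -0.622 -0.06 -0.208;-0.737 -0.622 -0.06 -0.208;-0.737 -0.622 -0.06 -0.208;-0.737 -0.622 -0.06 -0.208;-0.737 -0.622 -0.06 -0.208;-0.737 -0.622 -0.06 -0.208;-0.737 -0.622 -0.06 -0.208;-0.737 -0.622 -0.06 -0.208;-0.737 -0.622 -0.06 -0.208" --fingers 1

```text
clock: 1.2
tcp_pos: [449.7, 186.5, 230.3]
orientation: [[-0.999, -0.05, 0.0], [-0.05, 0.999, 0.0], [-0.0, 0.0, -1.0]]
force: [0.6, 1.2, 0.2]
opening: 1.001
grip_force: 0.0
```

>>> move_arm --plan "-0.176 -0.291 0 0;-0.176 -0.291 0 0;-0.176 -0.291 0 0;-0.176 -0.291 0 0;-0.176 -0.291 0 0;-0.176 -0.291 0 0;-0.176 -0.291 0 0;-0.176 -0.291 0 0;-0.176 -0.291 0 0;-0.176 -0.291 0 0"

```text
clock: 2.03
tcp_pos: [600.7, -36.6, 229.6]
orientation: [[-0.999, -0.05, -0.001], [-0.05, 0.999, 0.001], [0.001, 0.001, -1.0]]
force: [0.3, 1.1, 1.0]
opening: 0.998
grip_force: 0.0
```

```bash
python3 - <<'E'
from h import *
c=cam('wrist'); cv2.imwrite('pics/w1.png',c['frame']); print(c['c2w'].round(2).tolist(), ctrl.read_state()['tcp_pos'])
for P in [(602,-39,120),(607,-139,120),(599.5,12.8,28)]: print(P,proj(c,np.array(P,float)))
E
```

```text
[[-0.05, -0.95, -0.3, 517.89], [1.0, -0.05, -0.02, -40.55], [0.0, -0.3, 0.95, 414.29], [0.0, 0.0, 0.0, 1.0]] [600.68976554 -36.11918967 229.79336159]
(602, -39, 120) [315.61955549 236.26263367]
(607, -139, 120) [193.8628793  236.29785153]
(599.5, 12.8, 28) [365.46290312 212.40443635]
```

View pics/w1.png

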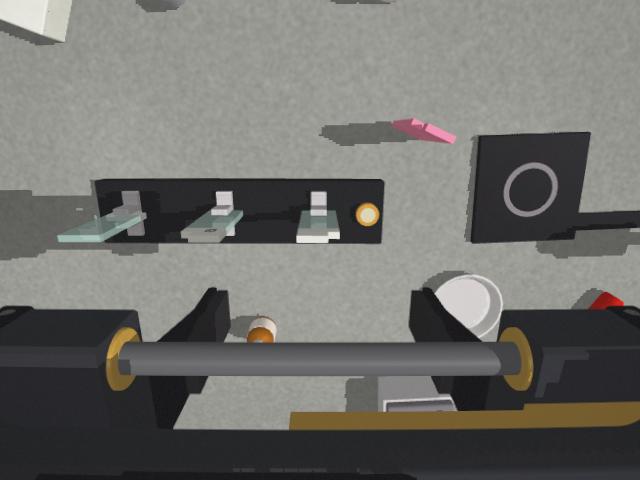

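The wrist picture shows the top of the target plate at (319,238) and the bubble level at (368,214). Both are within about 3 mm of where I predicted, so the plate is at about (603,-36). The pink decoy at (424,131) is well clear. I'm descending to grip the edges at z≈88.

>>> move_arm --plan "-0.003 0 0.05 0;-0.003 0 0.1 0;-0.003 0 0.14 0;-0.003 0 0.17 0;-0.003 0 0.19 0;-0.003 0 0.2 0;-0.003 0 0.2 0;-0.003 0 0.2 0"

```text
clock: 2.75
tcp_pos: [603.9, -36.2, 70.8]
orientation: [[-0.999, -0.051, 0.001], [-0.051, 0.999, -0.0], [-0.001, -0.0, -1.0]]
force: [0.1, -0.0, 0.1]
opening: 0.995
grip_force: 0.0
```

>>> move_arm --plan "0 0 0 0;0 0 0 0;0 0 0 0;0 0 0 0;0 0 0 0;0 0 0 0;0 0 0 0;0 0 0 0" --fingers -1 --force 15

```text
clock: 3.42
tcp_pos: [603.7, -37.1, 70.0]
orientation: [[-0.999, -0.05, -0.0], [-0.05, 0.999, -0.0], [0.0, -0.0, -1.0]]
force: [0.1, -0.1, 0.1]
opening: 0.478
grip_force: 0.0
```

>>> move_arm --plan "0 0 0 0;0 0 0 0;0 0 0 0;0 0 0 0;0 0 0 0"

```text
clock: 3.83
tcp_pos: [603.7, -37.0, 70.0]
orientation: [[-0.999, -0.05, -0.0], [-0.05, 0.999, 0.0], [0.0, 0.0, -1.0]]
force: [-0.8, -0.1, -0.2]
opening: 0.41
grip_force: 15.0
```

>>> move_arm --plan "0 0 -0.01 0;0 0 -0.03 0;0 0 -0.05 0;0 0 -0.07 0;0 0 -0.09 0;0 0 -0.1 0;0 0 -0.1 0;0 0 -0.1 0;0 0 -0.1 0"

```text
clock: 4.58
tcp_pos: [603.0, -36.9, 148.9]
orientation: [[-0.999, -0.05, -0.002], [-0.05, 0.999, 0.0], [0.002, 0.0, -1.0]]
force: [0.3, 0.5, -1.5]
opening: 0.405
grip_force: 15.0
```

```bash
python3 - <<'E'
from h import *
w=cam('wrist')['frame']; s=cam('scene')['frame'][150:350,200:400]
cv2.imwrite('pics/w2.png',np.hstack([cv2.resize(w,(400,300)),cv2.resize(s,(300,300),interpolation=2)]))
print(ctrl.read_state()['tcp_pos'],ctrl.read_state()['qpos'])
E
```

```text
[602.73656111 -36.84359108 148.50746067] [-1.91575228e-01  2.12030496e-01  1.63309682e+00 -1.46745426e-05
  1.29897411e+00 -1.81229333e+00]
```

View pics/w2.png

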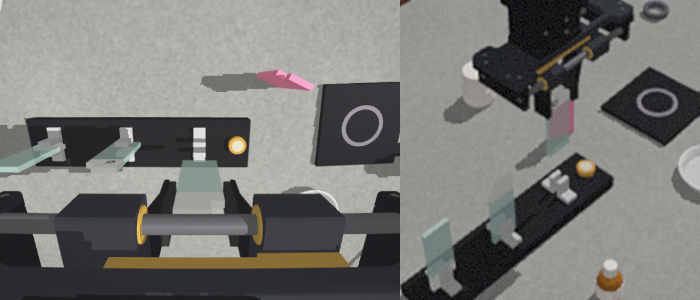

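The left half shows the plate out of its clip and upright in the fingers, with the other two plates still standing. I'm spinning it 135° and backing off along the clip diagonal. That lets the pivot move head away from the pink piece and the middle plate.

>>> move_arm --plan "0.031 -0.031 0 0.08;0.031 -0.031 0 0.16;0.031 -0.031 0 0.24;0.031 -0.031 0 0.32;0.031 -0.031 0 0.4;0.031 -0.031 0 0.48;0.031 -0.031 0 0.56;0.031 -0.031 0 0.64;0.031 -0.031 0 0.72;0.031 -0.031 0 0.75;0.031 -0.031 0 0.75"

```text
clock: 5.6
tcp_pos: [579.6, -62.9, 148.9]
orientation: [[-0.427, 0.904, -0.002], [0.904, 0.427, 0.0], [0.001, -0.001, -1.0]]
force: [0.1, -0.7, -0.6]
opening: 0.405
grip_force: 15.0
```

>>> move_arm --plan "0 0 0 0.08;0 0 0 0.16;0 0 0 0.24;0 0 0 0.32;0 0 0 0.4;0 0 0 0.48;0 0 0 0.56;0 0 0 0.64;0 0 0 0.72;0 0 0 0.75;0 0 0 0.75;0 0 0 0.75"

```text
clock: 6.6
tcp_pos: [579.8, -62.9, 149.4]
orientation: [[0.668, 0.744, -0.001], [0.744, -0.668, 0.0], [-0.0, -0.001, -1.0]]
force: [-0.3, -0.5, -0.6]
opening: 0.409
grip_force: 15.0
```

>>> move_arm --plan "0 0 0.02 0;0 0 0.05 0;0 0 0.07 0;0 0 0.078 0;0 0 0.078 0;0 0 0.078 0;0 0 0.078 0" --force 12

```text
clock: 7.18
tcp_pos: [581.2, -63.3, 89.0]
orientation: [[0.67, 0.742, 0.002], [0.742, -0.67, -0.001], [0.001, 0.002, -1.0]]
force: [0.7, 0.1, -0.9]
opening: 0.413
grip_force: 12.0
```

>>> move_arm --plan "0.012 0 0 0;0.024 0 0 0;0.034 0 0.001 0;0.043 0 0.0015 0;0.052 0 0.005 0;0.06 0 0.008 0;0.068 0 0.013 0;0.076 0 0.019 0;0.076 0 0.019 0;0.076 0 0.019 0"

```text
clock: 8.02
tcp_pos: [620.5, -17.4, 71.4]
orientation: [[0.671, 0.742, -0.002], [0.742, -0.671, 0.001], [-0.001, -0.002, -1.0]]
force: [-1.0, -0.4, -0.7]
opening: 0.41
grip_force: 12.0
```

```bash
python3 - <<'E'
from h import *
w=cam('wrist')['frame']; s=cam('scene')['frame'][150:350,200:400]
cv2.imwrite('pics/w3.png',np.hstack([cv2.resize(w,(400,300)),cv2.resize(s,(400,400),interpolation=2)[60:360]]))
print(ctrl.read_state()['tcp_pos'],ctrl.read_state()['force'])
E
```

```text
[620.71123722 -17.86025446  72.06197844] [-0.37219921 -0.67115242 -0.4032083 ]
```

View pics/w3.png

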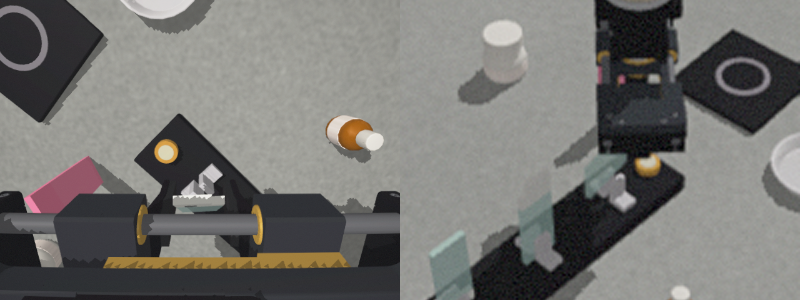

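The picture shows the plate tilting over the clip as planned, in the right half at (605,175), with small forces. I'll continue the arc.

>>> move_arm --plan "0.006 0 0.007 0;0.012 0 0.0145 0;0.016 0 0.023 0;0.0205 0 0.0315 0;0.022 0 0.038 0;0.023 0 0.044 0;0.023 0 0.044 0;0.023 0 0.044 0;0.023 0 0.044 0"

```text
clock: 8.87
tcp_pos: [633.0, -4.3, 37.0]
orientation: [[0.671, 0.741, -0.001], [0.741, -0.671, 0.0], [-0.0, -0.001, -1.0]]
force: [0.6, 0.1, -0.1]
opening: 0.405
grip_force: 12.0
```

Now I'll raise the grip force, lift, and check the tilt.

>>> move_arm --plan "0 0 0 0;0 0 0 0;0 0 -0.02 0;0 0 -0.05 0;0 0 -0.08 0;0 0 -0.11 0;0 0 -0.14 0;0 0 -0.16 0;0 0 -0.17 0;0 0 -0.17 0;0 0 -0.17 0;0 0 -0.17 0" --force 40

```text
clock: 9.87
tcp_pos: [632.3, -4.2, 171.4]
orientation: [[0.671, 0.741, -0.003], [0.741, -0.671, 0.0], [-0.002, -0.002, -1.0]]
force: [-0.1, 1.1, -1.7]
opening: 0.398
grip_force: 40.0
```

```bash
python3 - <<'E'
from h import *
c=cam('wrist');w=c['frame'];st=ctrl.read_state();R=np.array(st['orientation']);g=np.array(st['tcp_pos'])-19*R[:,2]
print(st['tcp_pos'],st['grip_force'],st['opening'])
# predicted plate corners when level: top end (frosted) +31 along tool x, bottom end -69
for L in (31,-69):
    for y in (-18,18): print(L,y,proj(c,g+R@np.array([L,y,0.])).round(1))
s=cam('scene'); q=proj(s,g).astype(int); print('scene grip',q)
y,x=max(q[1]-70,0),q[0]-80
cv2.imwrite('pics/w4.png',np.hstack([cv2.resize(w,(400,300)),cv2.resize(s['frame'][y:y+120,x:x+160],(400,300),interpolation=2)]))
E
```

```text
[632.13283891  -4.13301524 171.11663636] 40.04009610523099 0.3997592253325952
31 -18 [281.4 244.2]
31 18 [358.8 244.2]
-69 -18 [287.2 418. ]
-69 18 [352.7 418. ]
scene grip [328 210]
```

View pics/w4.png

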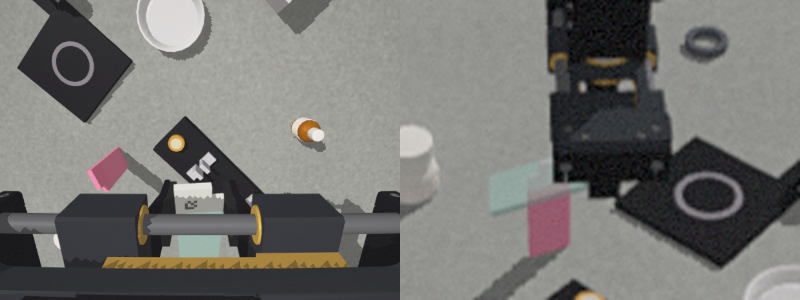

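```bash
python3 - <<'E'
from h import *
c=cam('wrist');w=c['frame'].copy();st=ctrl.read_state();R=np.array(st['orientation']);g=np.array(st['tcp_pos'])-19*R[:,2]
for d in range(0,50,5):
    a=np.radians(d); r=[]
    for L,h in ((31,-3),(31,3),(31-25,3)):
        r.append(proj(c,g+R@np.array([L*np.cos(a)-h*np.sin(a),0,-(L*np.sin(a)+h*np.cos(a))]))[1].round(1))
    print(d,r)
print(w[270:400:3,300:330].mean((1,2)).astype(int).tolist())
cv2.imwrite('pics/w5.png',cv2.resize(w[240:400,240:400],(600,600),interpolation=2))
E
```

```text
0 [np.float64(242.4), np.float64(246.2), np.float64(296.2)]
5 [np.float64(243.8), np.float64(248.8), np.float64(297.2)]
10 [np.float64(245.7), np.float64(252.0), np.float64(298.3)]
15 [np.float64(248.2), np.float64(255.7), np.float64(299.4)]
20 [np.float64(251.3), np.float64(259.9), np.float64(300.6)]
25 [np.float64(254.9), np.float64(264.6), np.float64(301.8)]
30 [np.float64(259.0), np.float64(269.8), np.float64(303.0)]
35 [np.float64(263.6), np.float64(275.4), np.float64(304.3)]
40 [np.float64(268.6), np.float64(281.3), np.float64(305.5)]
45 [np.float64(274.2), np.float64(287.6), np.float64(306.8)]
[150, 160, 162, 164, 159, 130, 55, 55, 223, 223, 223, 217, 212, 212, 211, 185, 152, 137, 126, 133, 134, 123, 150, 154, 124, 91, 101, 107, 111, 119, 124, 120, 112, 109, 101, 88, 171, 171, 171, 171, 171, 171, 170, 171]
```

View pics/w5.png

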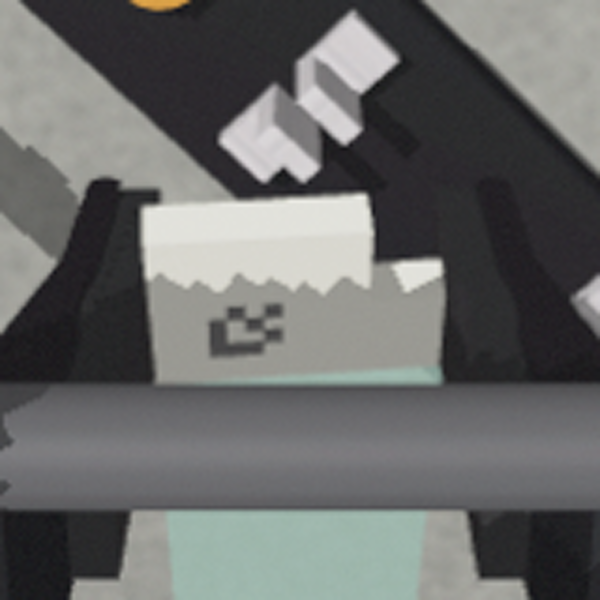

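```bash
python3 - <<'E'
from h import *
from scipy.optimize import least_squares
c=cam('wrist');st=ctrl.read_state();R=np.array(st['orientation']);g=np.array(st['tcp_pos'])-19*R[:,2]
def pt(L,h,y,a,dz): return proj(c,g+R@np.array([L*np.cos(a)-h*np.sin(a),y,-(L*np.sin(a)+h*np.cos(a))-dz]))
def rows(p,dz): 
    a,L=p; return np.array([pt(L,-3,0,a,dz)[1],pt(L,3,0,a,dz)[1],pt(L-25,3,0,a,dz)[1]])
for dz in (-15,-8,0,8,15):
    r=least_squares(lambda p:rows(p,dz)-[294.5,303,339],[.3,20])
    a,L=r.x; print(dz,np.degrees(a),L,r.fun.round(1),'width', pt(L-12,3,18,a,dz)[0]-pt(L-12,3,-18,a,dz)[0], 'tipcols',pt(L,3,-18,a,dz)[0])
print(pt(0,0,18,0,0),pt(0,0,-18,0,0), c['c2w'].round(2).tolist())
E
```

```text
-15 10.174216599836527 -4.468088841419566 [ 1.1 -0.8 -0.3] width 66.52665109397583 tipcols 286.3334679323045
-8 13.111015146329207 -0.7167173310726115 [ 0.6 -0.5 -0.2] width 69.19097837069114 tipcols 284.873206076176
0 16.51701585068928 3.9624130659320227 [ 0.1 -0.  -0. ] width 72.75660950462685 tipcols 282.9117922036291
8 19.996020768826742 9.195264744414782 [-0.6  0.5  0.2] width 77.06139288224608 tipcols 280.53160897533286
15 23.11947171261069 14.386179334728412 [-1.2  1.   0.3] width 81.6689813054681 tipcols 277.968076872443
[357.44223969 304.76424959] [283.85144081 304.72282381] [[0.74, 0.64, 0.2, 687.86], [-0.67, 0.71, 0.22, 57.34], [-0.0, -0.3, 0.95, 355.89], [0.0, 0.0, 0.0, 1.0]]
```

The close crop shows the label face with its code and the notch at the right. The fit to it (end face rows 294–303, frost line row 339) puts the plate about 20° short of level and about 11 mm higher in the pads. I'll push its low end down onto the empty clip once more, further out.

>>> move_arm --plan "0.021 0 0.04 0;0.021 0 0.08 0;0.021 0 0.11 0;0.021 0 0.13 0;0.021 0 0.14 0;0.021 0 0.15 0;0.021 0 0.158 0;0.021 0 0.166 0;0.021 0 0.174 0;0.021 0 0.181 0;0.021 0 0.181 0;0.021 0 0.181 0" --force 20

```text
clock: 11.07
tcp_pos: [644.8, 7.9, 28.7]
orientation: [[0.671, 0.742, 0.0], [0.742, -0.671, -0.0], [-0.0, 0.0, -1.0]]
force: [-0.4, -1.0, 1.4]
opening: 0.405
grip_force: 20.0
```

>>> move_arm --plan "0 0 0 0;0 0 0 0;0 0 -0.02 0;0 0 -0.05 0;0 0 -0.08 0;0 0 -0.11 0;0 0 -0.14 0;0 0 -0.16 0;0 0 -0.18 0;0 0 -0.18 0;0 0 -0.18 0;0 0 -0.18 0" --force 45

```text
clock: 12.07
tcp_pos: [643.8, 8.3, 171.1]
orientation: [[0.671, 0.742, -0.002], [0.742, -0.671, 0.0], [-0.001, -0.001, -1.0]]
force: [0.3, -0.7, -0.9]
opening: 0.399
grip_force: 45.0
```

```bash
python3 - <<'E'
from h import *
c=cam('wrist');w=c['frame'];st=ctrl.read_state();print(st['tcp_pos'],st['grip_force'],st['opening'])
s=cam('scene');q=proj(s,np.array(st['tcp_pos'])).astype(int)
a=cv2.resize(w[230:390,240:400],(440,440),interpolation=2); b=cv2.resize(s['frame'][q[1]-60:q[1]+50,q[0]-70:q[0]+20],(360,440),interpolation=2)
cv2.imwrite('pics/w6.png',np.hstack([a,b])); print(q)
print(w[260:360:2,300:318].mean((1,2)).astype(int).tolist())
E
```

```text
[643.50411293   8.35152437 170.52775437] 45.01871408252555 0.40034242258456487
[337 218]
[43, 42, 43, 43, 43, 43, 43, 43, 43, 46, 68, 94, 112, 130, 151, 202, 212, 212, 212, 216, 220, 220, 220, 220, 220, 219, 219, 204, 168, 146, 109, 109, 125, 123, 128, 125, 105, 116, 150, 150, 150, 114, 85, 94, 100, 105, 107, 110, 115, 121]
```

View pics/w6.png

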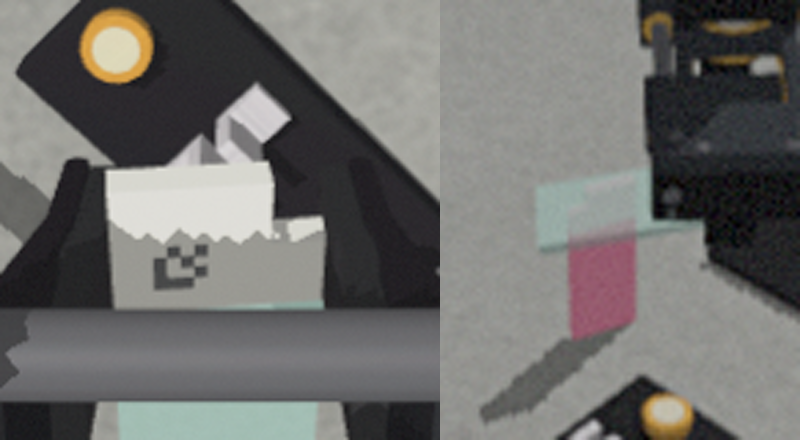

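>>> move_arm --plan "0.008 0 0.04 0;0.008 0 0.08 0;0.008 0 0.12 0;0.008 0 0.14 0;0.008 0 0.155 0;0.008 0 0.165 0;0.008 0 0.172 0;0.008 0 0.179 0;0.008 0 0.186 0;0.008 0 0.186 0;0.008 0 0.186 0;0.008 0 0.186 0" --force 20

```text
clock: 13.17
tcp_pos: [649.7, 12.7, 24.7]
orientation: [[0.671, 0.742, 0.002], [0.742, -0.671, -0.0], [0.001, 0.002, -1.0]]
force: [1.1, -0.0, -0.0]
opening: 0.408
grip_force: 20.0
```

>>> move_arm --plan "0 0 0 0;0 0 0 0;0 0 -0.02 0;0 0 -0.05 0;0 0 -0.08 0;0 0 -0.11 0;0 0 -0.14 0;0 0 -0.16 0;0 0 -0.18 0;0 0 -0.18 0;0 0 -0.18 0;0 0 -0.18 0" --force 45

```text
clock: 14.17
tcp_pos: [648.0, 13.0, 166.2]
orientation: [[0.671, 0.741, -0.002], [0.741, -0.671, 0.0], [-0.001, -0.002, -1.0]]
force: [-0.3, 0.8, -1.0]
opening: 0.396
grip_force: 45.0
```

```bash
python3 - <<'E'
from h import *
c=cam('wrist');w=c['frame'];st=ctrl.read_state();print(st['tcp_pos'],st['grip_force'],st['opening'])
s=cam('scene');q=proj(s,np.array(st['tcp_pos'])).astype(int)
a=cv2.resize(w[230:390,240:400],(440,440),interpolation=2); b=cv2.resize(s['frame'][q[1]-60:q[1]+50,q[0]-70:q[0]+20],(360,440),interpolation=2)
cv2.imwrite('pics/w7.png',np.hstack([a,b]))
print(w[260:360:2,300:318].mean((1,2)).astype(int).tolist())
E
```

```text
[647.7326211   13.07121849 165.63771579] 44.99961160356179 0.4011755310949178
[43, 43, 43, 43, 43, 42, 42, 43, 42, 42, 42, 43, 42, 45, 101, 204, 204, 204, 214, 221, 221, 221, 222, 221, 221, 221, 221, 220, 192, 129, 108, 111, 125, 118, 125, 120, 104, 119, 150, 150, 149, 111, 85, 93, 99, 104, 107, 110, 114, 120]
```

View pics/w7.png

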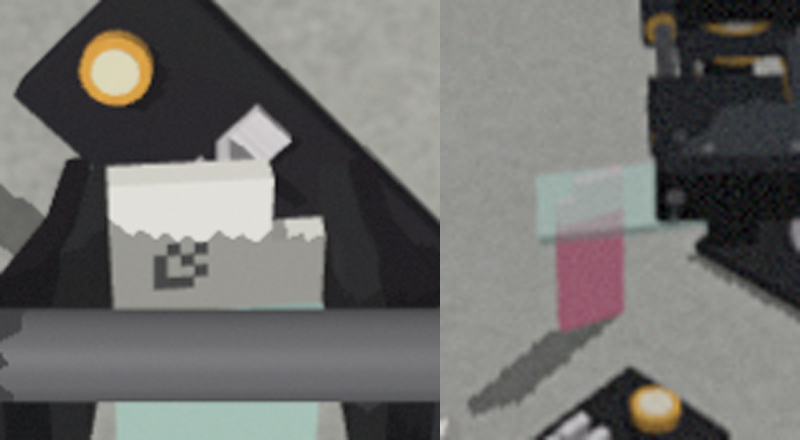

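The plate is now about 9° from level, with the end face at rows 288–295 and the frost line at row 341. It is label up, and the other plates haven't been touched. Next I'll work out the label offset and the move to the pad.

```bash
python3 - <<'E'
from h import *
from scipy.optimize import least_squares
c=cam('wrist');st=ctrl.read_state();R=np.array(st['orientation']);t=np.array(st['tcp_pos']);g=t-19*R[:,2]
def pt(p,L,h,y): a,_,dz=p; return proj(c,g+R@np.array([L*np.cos(a)-h*np.sin(a),y,-(L*np.sin(a)+h*np.cos(a))-dz]))
f=lambda p:np.array([pt(p,p[1],-3,0)[1]-288.5,pt(p,p[1],3,0)[1]-295,pt(p,p[1]-25,3,0)[1]-341,pt(p,p[1]-12,3,18)[0]-pt(p,p[1]-12,3,-18)[0]-79])
r=least_squares(f,[.2,15,8]);print(np.degrees(r.x[0]),r.x,r.fun.round(1))
a,L,dz=r.x; lab=g+R@np.array([(L-14)*np.cos(a),0,-(L-14)*np.sin(a)-dz-3]); print('label',lab)
tp=cam('top'); gr=tp['frame'][205:265,222:268].max(2); m=(gr>70).astype(np.uint8)[12:50,7:40]; x,y,w,h=cv2.boundingRect(cv2.findNonZero(m)); q=(222+7+x+(w-1)/2,205+12+y+(h-1)/2)
ring=onz(tp,q,8); print(q,w,h,'ring',ring)
d=np.array([ring[0]-lab[0],ring[1]-lab[1],108-lab[2]]); print('tool shares',(R.T@d/800).round(4))
E
```

```text
5.8594496555762925 [ 0.10226669 12.2934139  10.24663368] [-0.2  0.1  0.1 -0.1]
label [646.73728261  11.77137506 197.70855264]
(240.5, 234.5) 24 24 ring [570.00063978 195.21196789   8.        ]
tool shares [ 0.1059 -0.2247  0.1125]
```

>>> move_arm --plan "0.02 -0.042 0 0;0.04 -0.084 0 0;0.06 -0.126 0.02 0;0.08 -0.17 0.05 0;0.095 -0.2 0.08 0;0.105 -0.223 0.1 0;0.105 -0.223 0.112 0;0.105 -0.223 0.112 0;0.105 -0.223 0.112 0;0.105 -0.223 0.112 0"

```text
clock: 15.2
tcp_pos: [574.4, 194.0, 79.1]
orientation: [[0.672, 0.741, 0.002], [0.741, -0.672, 0.0], [0.001, 0.001, -1.0]]
force: [-0.0, -0.5, -1.2]
opening: 0.397
grip_force: 45.0
```

```bash
python3 - <<'E'
from h import *
c=cam('wrist');w=c['frame'];st=ctrl.read_state();print(st['tcp_pos'],st['grip_force'],st['opening'],st['qvel'].round(3))
o=cv2.resize(w,(400,300)); s=cam('scene')['frame'][150:350,200:440]
cv2.imwrite('pics/w8.png',np.hstack([o,cv2.resize(s,(400,300),interpolation=2)]))
E
```

```text
[574.67944986 193.93793466  79.47991352] 44.9996604421176 0.3975213324526319 [-0.003 -0.006 -0.     0.001 -0.001  0.001]
```

View pics/w8.png

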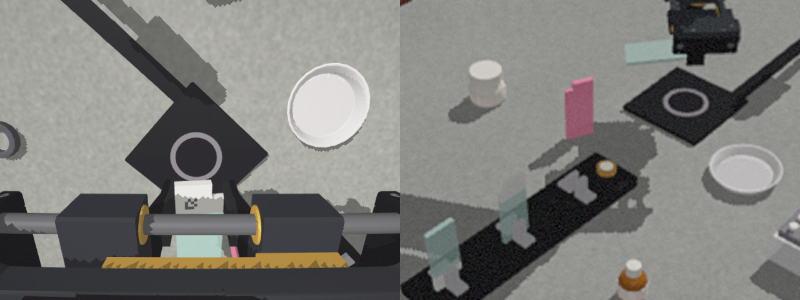

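```bash
python3 - <<'E'
from h import *
c=cam('wrist');R=c['c2w'];st=ctrl.read_state()
g=c['frame'].max(2)[205:292,262:365]
r=onz(c,(313.5,251),8);print(r, proj(c,np.array([570,195,8.])), proj(c,np.array([570,193,111.])))
E
```

```text
[569.88459658 195.44711064   8.        ] [314.03527212 251.33294373] [314.37629929 324.2966819 ]
```

The wrist view puts the ring at (570,195), matching the top view, and the label is about 4 mm from it at z≈111. The other plates are standing and the arm is still, so I'm handing in.

```bash
python3 -c "
from cell import ctrl
print(ctrl.job_done())"
```

```text
the job is handed in; nothing more can be done
None
```

Handed in, with no verdict returned: by my measurements the bubble-level-end plate is held label up, about 6–9° off level and about 100 mm above the pad, label centre about 4 mm from the ring's middle, with the other two plates still standing and no bystander seen moved.

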